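# Set out the bells on their stands

### The arm

A 6-joint arm with a two-finger parallel gripper is mounted at the origin on the work surface. World frame = base frame: x ahead of the robot, y to its left, z up, the work surface at z = 0. Lengths are in m, angles in rad, forces in N, time in s.
With the tool pointing down it reaches from about 0.3 to 0.775 m from the base axis. Payload 14.6 kg.
Tool frame: the origin (TCP) lies between the finger pads; the fingertips stand 14 mm ahead of it and the grasp point (between the pads) lies 5 mm behind it; z points along the fingers, y is the line along which they close (so a half turn about z gives the same grasp; the last joint's range is limited). The gripper opens to 94 mm and grips with 3 to 60 N. Pads are 16 mm wide; open, the fingers measure 119 mm over their backs; the gripper's body (75 mm by 177 mm) begins 78 mm behind the grasp point.
Start: joints at [-1.256, 0.3, 1.521, -0, 1.321, -0.067], TCP at [0.205, -0.51, 0.194] pointing down, gripper open.
Joint ranges: [-3.03, 3.03], [-0.79, 2.21], [0.23, 2.52], [-1.04, 4.18], [0, 3.07], [-2.55, 2.55]. Speed limits (rad/s): [2.22, 2.22, 2.57, 3.14, 3.14, 3.14].

### API

Orientations are given as [roll, pitch, yaw] about the fixed x, y, z axes, in that order (R = Rz(yaw) Ry(pitch) Rx(roll)).
In Python, from station import ctrl gives the robot as it stands. The module is installed in compiled form; this text tells all that it offers.
- The arm moves only by the tool move_arm, never from a script. Its argument "targets" is a list of rows, each a list of 7 numbers: the opening, from -1 (shut) to 1 (fully open), then the shift along the tool's x, y, z in units of 50 mm (1.0 is 50 mm), then the turn, a rotation vector about the tool's x, y, z in rad. A call has 1 to 12 rows; each row is the pose to reach, as a shift and turn from the pose commanded when the call began, along the tool's axes at that moment; what a row does not reach only later rows make up. A row lasts 1/10 s, in which the tool goes at most 50 mm and 8.59 degrees, less where a joint would pass 70% of its speed; a pose out of reach is approached as far as the arm can. A call with a gripper value outside its range is refused whole. The fingers move at their own pace and stop on an object; "grip_force" is the grip in N (left out, the last holds). Time passes only in rows, so rows that repeat a pose let the fingers close. It gives the time, the measured TCP pose, the force, the opening and the grip force at its end, in the units of the state.
- ctrl.get_obs(): the state, without advancing time (a new reading comes with each control period).
- ctrl.camera(name): name is "scene" or "side" or "wrist"; returns (picture, depth): 420x560x3 uint8, red, green, blue; 420x560 float32, m along the optical axis (not along the pixel's ray), 0 where there is no reading.
- ctrl.camera_params(name): a dict with "intrinsics" (3x3 intrinsics, pixels), "rvec" (rotation vector, rad) and "tvec" (3), from world to camera coordinates, as OpenCV has them; the wrist camera has in their place "T_tool_cam" (4x4, takes a point from camera to tool coordinates, whose origin is the TCP and whose axes are the flange's). Camera axes: x right, y down, z forward; pixel columns grow to the right and rows downward; lengths in m; the calibration is good to about 2 mm. A picture is of the moment at which its call begins: read the wrist's pose just before it. camera_params takes no time and is no camera call.
- ctrl.hand_in(): hands the job in; it is judged then, once.
Trained networks look in the newest picture that a camera, given by its name, has taken for a name from the list of things; names that differ only in an ending like _2 or _b are one class to them, and where a whole thing is asked for, a point or a joint stands for the part that bears it (a point fixed in the world has none). Each returns a list of dicts, best first, with "score" (0 to 1); they miss things now and then, are a little off and sometimes report something else, mostly with a low value. They report only what shows in the picture. A call takes as long as a camera call. They do not tell look-alikes from the thing itself.
- ctrl.cut_out(camera, target): "region" (420x560 bool, what is visible of it) and "point" ([column, row] in pixels, amid what is visible of it).
- ctrl.tip_of(camera, target): "point" ([column, row] in pixels: a listed point, or the origin of a listed thing).
The state is a dict: "time_s": time; "qpos": joint angles; "joint_vel": joint speeds; "tau": joint torques, N m; "ee_pos": TCP position; "eef_rot": TCP orientation; "force": force on the tool from outside, world axes, zero at the start; "moment": the same for the moment, N m; "grip_width": finger opening in m; "grip_force": force on a finger pad.
Only numpy, scipy, OpenCV 4.12 (cv2) and the standard library are available. Lean on these libraries where they do the work, as an engineer would, in place of code of your own. Each camera call takes 0.05 s, during which the arm holds its last target. There are 200 camera calls.

### The job

Set the four steel bells out on the round wooden stands for tuning, each in the stand of its own size: the largest bell in the largest stand, and so on down. Work in order from the largest bell to the smallest, putting each down gently (not dropping it), upright, flat on the felt inside the rim. Leave the wooden shaker and the wood block where they are.

Things in the scene. Friction and masses are not known exactly. Their poses are not given: they have to be found in the camera images.
- bell_largest: the largest of four steel bells with plain dark wooden handles, standing mouth down and upright on the table, loose. Mouth 76 mm across, steel body 80 mm high narrowing to 17 mm at its top; on it an upright round wooden handle 19 mm in diameter from 80 to 125 mm above the mouth (slightly rounded at the top). Round about its z axis. Mass about 340 g. Origin: centre of the mouth, at the underside; z axis up through the handle.
- bell_second: the second largest of four steel bells with plain dark wooden handles, standing mouth down and upright on the table, loose. Mouth 63 mm across, steel body 66 mm high narrowing to 17 mm at its top; on it an upright round wooden handle 19 mm in diameter from 66 to 111 mm above the mouth (slightly rounded at the top). Round about its z axis. Mass about 230 g. Origin: centre of the mouth, at the underside; z axis up through the handle.
- bell_third: the third largest of four steel bells with plain dark wooden handles, standing mouth down and upright on the table, loose. Mouth 50 mm across, steel body 52 mm high narrowing to 17 mm at its top; on it an upright round wooden handle 19 mm in diameter from 52 to 97 mm above the mouth (slightly rounded at the top). Round about its z axis. Mass about 150 g. Origin: centre of the mouth, at the underside; z axis up through the handle.
- bell_smallest: the smallest of four steel bells with plain dark wooden handles, standing mouth down and upright on the table, loose. Mouth 38 mm across, steel body 40 mm high narrowing to 17 mm at its top; on it an upright round wooden handle 19 mm in diameter from 40 to 85 mm above the mouth (slightly rounded at the top). Round about its z axis. Mass about 90 g. Origin: centre of the mouth, at the underside; z axis up through the handle.
- stand_largest: the largest of four round, shallow wooden stands, fixed to the table: a dish 104 mm across outside, 92 mm inside the rim, 14 mm high, with a flat grey felt floor 6 mm above its underside, so 8 mm deep. It belongs to the largest bell, which has 8 mm play all round in it. Origin: centre of the underside, on the table; z axis up.
- stand_second: the second largest of four round, shallow wooden stands, fixed to the table: a dish 91 mm across outside, 79 mm inside the rim, 14 mm high, with a flat grey felt floor 6 mm above its underside, so 8 mm deep. It belongs to the second largest bell, which has 8 mm play all round in it. Origin: centre of the underside, on the table; z axis up.
- stand_third: the third largest of four round, shallow wooden stands, fixed to the table: a dish 78 mm across outside, 66 mm inside the rim, 14 mm high, with a flat grey felt floor 6 mm above its underside, so 8 mm deep. It belongs to the third largest bell, which has 8 mm play all round in it. Origin: centre of the underside, on the table; z axis up.
- stand_smallest: the smallest of four round, shallow wooden stands, fixed to the table: a dish 66 mm across outside, 54 mm inside the rim, 14 mm high, with a flat grey felt floor 6 mm above its underside, so 8 mm deep. It belongs to the smallest bell, which has 8 mm play all round in it. Origin: centre of the underside, on the table; z axis up.
- shaker: a pale wooden shaker, an upright cylinder 48 mm in diameter (49 at two black bands) and 100 mm high, loose, to be left alone. Origin: centre of the underside; z axis up.
- woodblock: a dark wood block with a slot in its long sides, 90 mm (x) by 45 mm (y) by 40 mm high, loose, to be left alone. Origin: centre of the underside; z axis up.
Things that resemble listed ones, but are neither listed nor needed, are in the scene too. What is shaped like the bell_second but purple is not meant.

How it is judged:
By the outcome, as a careful person would: the job done as asked, in the order asked, and still so for the second after the job is handed in, with the robot touching nothing.
It also fails if it takes over 112 s, if anything falls off the work surface, if the arm or the gripper's body presses on something with over 40 N, if the wrist force passes 120 N, or if a joint passes its speed limit or range.

## Working session

There is one attempt and no reset: what is moved stays moved. The work goes in short steps, Python scripts to look and compute and a tool call to move; the robot and the scene stay as the last step left them, time stands still between calls to the robot, and variables do not carry over. Pictures are saved under pics/ and viewed, at most 14 in all, crops included, and the job is handed in when it is done.

Besides the shell and the picture viewer there is one more tool, called as name(argument=value, ...) on one line, values as JSON. move_arm: Moves the arm, as the interface text tells. Its arguments: {"type":"object","properties":{"targets":{"type":"array"},"grip_force":{"type":"number"}},"required":["targets"]}

```bash
mkdir -p pics
cat > h.py <<'E'
import numpy as np, cv2
from station import ctrl
def cloud(cam):
    rgb,d=ctrl.camera(cam); p=ctrl.camera_params(cam); K=np.array(p["intrinsics"])
    v,u=np.mgrid[:420,:560]
    pc=np.stack([(u-K[0,2])/K[0,0]*d,(v-K[1,2])/K[1,1]*d,d],-1)
    if "rvec" in p:
        R=cv2.Rodrigues(np.array(p["rvec"],float))[0]; w=(pc-np.ravel(p["tvec"]))@R
    else: 
        w=pc
    w[d==0]=np.nan
    return rgb,w
def save(n,rgb): cv2.imwrite(f"pics/{n}.png",rgb[:,:,::-1])
E
python3 - <<'E'
from h import *
o=ctrl.get_obs(); print({k:np.round(v,3) for k,v in o.items()})
names="bell_largest bell_second bell_third bell_smallest stand_largest stand_second stand_third stand_smallest shaker woodblock".split()
for c in("scene","side"):
    rgb,w=cloud(c); save(c,rgb); np.save(c,w); np.save(c+"_rgb",rgb)
    for n in names:
        for r in ctrl.cut_out(c,n)[:3]:
            m=r["region"]; q=w[m]; q=q[~np.isnan(q[:,0])]
            print(c,n,round(r["score"],2),np.round(r["point"]),m.sum(),np.round(np.percentile(q,[2,50,98],axis=0),3).tolist() if len(q) else 0)
E
```

```text
{'time_s': np.float64(0.0), 'qpos': array([-1.256,  0.3  ,  1.522, -0.   ,  1.321, -0.067]), 'joint_vel': array([-0.001, -0.001, -0.   ,  0.002, -0.001, -0.001]), 'tau': array([ 0.0000e+00, -5.3181e+01, -3.5274e+01,  7.1000e-02,  2.4000e-02,
       -0.0000e+00]), 'ee_pos': array([ 0.205, -0.51 ,  0.194]), 'eef_rot': array([-3.14 , -0.   ,  0.382]), 'force': array([-0.808, -0.415, -0.044]), 'moment': array([-0.053, -0.014, -0.003]), 'grip_force': np.float64(0.0), 'grip_width': np.float64(0.094)}
scene bell_largest 0.68 [242. 199.] 984 [[0.482, -0.112, 0.004], [0.506, -0.08, 0.048], [0.522, -0.05, 0.123]]
scene bell_largest 0.19 [ 98. 201.] 859 [[0.456, -0.445, 0.0], [0.516, -0.402, 0.041], [0.533, -0.381, 0.11]]
scene bell_second 0.83 [ 72. 244.] 1035 [[0.577, -0.462, -0.001], [0.637, -0.419, 0.039], [0.657, -0.398, 0.11]]
scene bell_third 0.65 [308. 268.] 619 [[0.653, 0.045, 0.0], [0.675, 0.066, 0.035], [0.689, 0.089, 0.097]]
scene bell_smallest 0.82 [233. 252.] 358 [[0.628, -0.093, 0.003], [0.639, -0.077, 0.033], [0.649, -0.063, 0.086]]
scene stand_largest 0.68 [147. 244.] 1507 [[0.
[... 1652 characters left out ...]
002], [0.589, -0.283, 0.006], [0.636, -0.235, 0.015]]
side stand_largest 0.63 [330. 240.] 269 [[0.612, -0.098, 0.003], [0.625, -0.088, 0.034], [0.64, -0.073, 0.085]]
side stand_second 0.62 [301. 185.] 415 [[0.578, 0.199, -0.002], [0.62, 0.242, 0.007], [0.66, 0.287, 0.015]]
side stand_third 0.69 [264. 214.] 397 [[0.437, 0.066, -0.001], [0.473, 0.107, 0.007], [0.507, 0.166, 0.016]]
side stand_smallest 0.48 [228. 185.] 234 [[0.36, 0.254, -0.001], [0.389, 0.288, 0.007], [0.42, 0.321, 0.015]]
side shaker 0.65 [248. 309.] 970 [[0.358, -0.344, 0.005], [0.38, -0.337, 0.069], [0.405, -0.304, 0.101]]
side woodblock 0.71 [258. 160.] 397 [[0.454, 0.388, 0.003], [0.5, 0.403, 0.03], [0.544, 0.437, 0.042]]
```

View pics/scene.png

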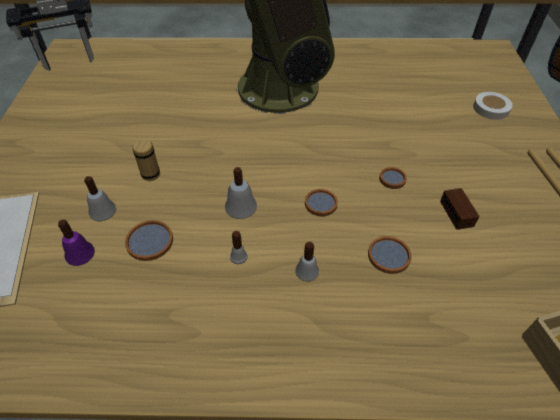

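Run:
```python
import numpy as np, cv2
r=np.load("scene_rgb.npy")
cv2.imwrite("pics/crop.png",cv2.resize(r[160:290,40:140,::-1],None,fx=4.5,fy=4.5,interpolation=3))
from scipy.optimize import least_squares
# handle axes: points with z within handle range (top 38 mm), circle r=9.5, both cams
bells=dict(L=(.485,-.083,.125),S2a=(.498,-.408,.111),S2b=(.62,-.428,.111),T=(.66,.068,.097),s=(.625,-.077,.085))
for n,(x,y,h) in bells.items():
    for c in("scene","side"):
        w=np.load(c+".npy"); m=(np.hypot(w[...,0]-x,w[...,1]-y)<.05)&(w[...,2]>h-.040)&(w[...,2]<h-.006)
        q=w[m]; col=np.median(np.load(c+"_rgb.npy")[m],0)
        f=lambda p:np.hypot(q[:,0]-p[0],q[:,1]-p[1])-.0095
        s=least_squares(f,[x,y],loss="soft_l1",f_scale=.001); print(n,c,len(q),np.round(s.x,4),"res",np.round(np.abs(s.fun).mean(),4),col)
st=dict(L=(.593,-.281,.104),S=(.625,.245,.091),T=(.476,.107,.078),s=(.393,.288,.066))
for n,(x,y,D) in st.items():
    for c in("scene","side"):
        w=np.load(c+".npy"); m=(np.hypot(w[...,0]-x,w[...,1]-y)<D/2+.01)&(w[...,2]>.0115)&(w[...,2]<.0165)
        q=w[m][:,:2]; R=D/2-.003
        s=least_squares(lambda p:np.hypot(*(q-p).T)-R,[x,y],loss="soft_l1",f_scale=.002)
        s2=least_squares(lambda p:np.hypot(*(q-p[:2]).T)-p[2],[x,y,R],loss="soft_l1",f_scale=.002)
        print(n,c,len(q),np.round(s.x,4),np.round(s2.x,4),"R",R)
```

```text
L scene 92 [ 0.4858 -0.0827] res 0.0008 [32.5 19.  12. ]
L side 78 [ 0.4835 -0.0834] res 0.0013 [56. 42. 28.]
S2a scene 100 [ 0.5035 -0.41  ] res 0.0009 [31.  17.5 12. ]
S2a side 113 [ 0.5017 -0.4103] res 0.0009 [46. 33. 22.]
S2b scene 117 [ 0.6267 -0.427 ] res 0.0008 [30. 17. 10.]
S2b side 122 [ 0.6245 -0.4274] res 0.0009 [42.  30.  19.5]
T scene 96 [0.6812 0.0664] res 0.0025 [32.  18.5 12.5]
T side 65 [0.6629 0.0679] res 0.0016 [57. 43. 27.]
s scene 90 [ 0.6304 -0.0783] res 0.0006 [32. 19. 11.]
s side 79 [ 0.6282 -0.079 ] res 0.0015 [57. 44. 29.]
L scene 304 [ 0.5932 -0.2793] [ 0.5933 -0.2793  0.0487] R 0.048999999999999995
L side 227 [ 0.5891 -0.2823] [ 0.589  -0.2823  0.0487] R 0.048999999999999995
S scene 269 [0.6252 0.246 ] [0.6252 0.246  0.0423] R 0.042499999999999996
S side 68 [0.6201 0.2427] [0.6202 0.2426 0.0421] R 0.042499999999999996
T scene 168 [0.4774 0.1075] [0.4774 0.1074 0.0358] R 0.036
T side 79 [0.4722 0.104 ] [0.4723 0.104  0.0359] R 0.036
s scene 132 [0.3941 0.2898] [0.3941 0.2898 0.0298] R 0.030000000000000002
s side 50 [0.3897 0.2856] [0.3898 0.2856 0.0302] R 0.030000000000000002
```

View pics/crop.png

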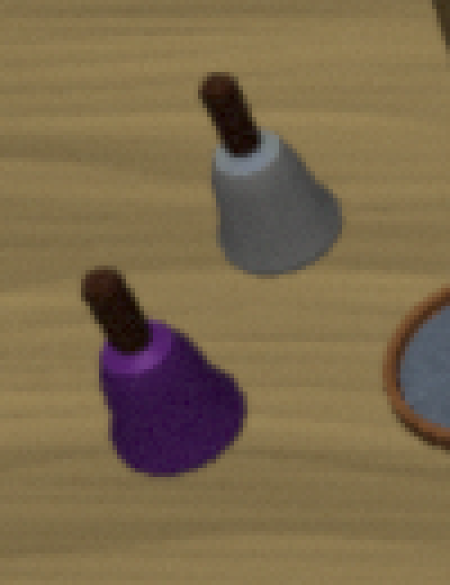

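Candidates for the second bell are steel (98,201) and purple (76,248). The other bells are largest (240,195), third (308,265) and smallest (238,250). The crop shows the upper bell at scene (98,201) is steel and the lower at (76,248) is purple, so I take the steel one. The stands match their sizes by rim radius. I re-fit the third bell from a better starting point and compute the first moves.

```bash
cat >> h.py <<'E'
from scipy.spatial.transform import Rotation as Ro
def to(*pts):
    o=ctrl.get_obs(); R=Ro.from_euler("xyz",o["eef_rot"]).as_matrix(); 
    print("t",round(float(o["time_s"]),2),"pos",np.round(o["ee_pos"],4),"rot",np.round(o["eef_rot"],3),"F",np.round(o["force"],1),"w",round(float(o["grip_width"]),4))
    for p in pts: print(p,np.round(R.T@(np.array(p)-o["ee_pos"])/.05,2))
E
python3 - <<'E'
from h import *
from scipy.optimize import least_squares
for c,x in(("scene",.664),("side",.664)):
    w=np.load(c+".npy"); m=(np.hypot(w[...,0]-x,w[...,1]-.067)<.03)&(w[...,2]>.06)&(w[...,2]<.091); q=w[m]
    for x0 in(.655,.665):
        s=least_squares(lambda p:np.hypot(q[:,0]-p[0],q[:,1]-p[1])-.0095,[x0,.067],loss="soft_l1",f_scale=.001);print(c,s.x,s.cost)
to((.4847,-.083,.194),(.4847,-.083,.099))
E
```

```text
scene [0.66490655 0.06865796] 1.7260314547375943e-05
scene [0.66490655 0.06865796] 1.726031454737182e-05
side [0.66287193 0.06808852] 5.787836766108364e-05
side [0.66287193 0.06808852] 5.7878367661315106e-05
t 1.1 pos [ 0.2049 -0.5104  0.1943] rot [3.142 0.    0.382] F [0.1 0.2 0.3] w 0.094
(0.4847, -0.083, 0.194) [ 8.38 -5.85  0.  ]
(0.4847, -0.083, 0.099) [ 8.38 -5.85  1.9 ]
```

move_arm(targets=[[0.2,0.4,-0.3,0,0,0,0],[0.2,1.2,-0.85,0,0,0,0],[0.2,2.0,-1.4,0,0,0,0],[0.2,2.8,-1.95,0,0,0,0],[0.2,3.6,-2.5,0,0,0,0],[0.2,4.4,-3.05,0,0,0,0],[0.2,5.2,-3.6,0,0,0,0],[0.2,6.0,-4.15,0,0,0,0],[0.2,6.8,-4.7,0,0,0,0],[0.2,7.5,-5.25,0,0,0,0],[0.2,8.1,-5.65,0,0,0,0],[0.2,8.38,-5.85,0,0,0,0]])

```text
time_s: 2.3
ee_pos: [0.4859, -0.0804, 0.1943]
eef_rot: [-3.141, -0.0, 0.384]
force: [-0.1, -0.1, -0.6]
grip_width: 0.0561
grip_force: 0.0
```

Run:
```python
from h import *
for i in range(4): rgb,_=ctrl.camera("wrist")
to((.4847,-.083,.099)); o=ctrl.get_obs()
rgb,pc=cloud("wrist"); save("w1",rgb)
T=np.array(ctrl.camera_params("wrist")["T_tool_cam"]); R=Ro.from_euler("xyz",o["eef_rot"]).as_matrix()
w=(pc@T[:3,:3].T+T[:3,3])@R.T+o["ee_pos"]
m=(w[...,2]>.085)&(w[...,2]<.135)&(np.hypot(w[...,0]-.485,w[...,1]+.083)<.03); q=w[m]
print(m.sum(),np.round(np.percentile(q,[2,50,98],axis=0),4) if len(q) else "")
```

```text
t 2.5 pos [ 0.4846 -0.083   0.1942] rot [-3.142  0.     0.382] F [ 0.5 -0.   0.2] w 0.0557
(0.4847, -0.083, 0.099) [0.  0.  1.9]
513 [[ 0.4778 -0.0923  0.0879]
 [ 0.4881 -0.083   0.1247]
 [ 0.4935 -0.0756  0.1277]]
```

View pics/w1.png

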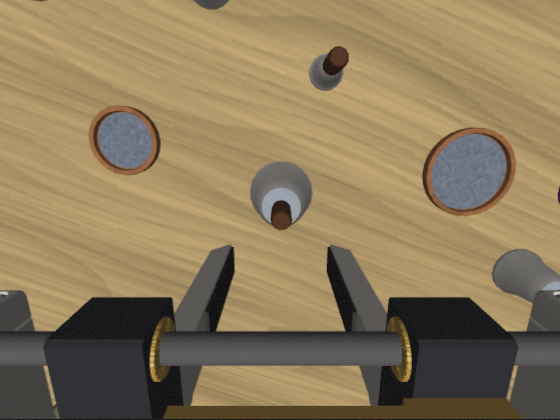

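The wrist view shows the handle (280,215) centred between the fingers. Both the third stand (125,140) and the largest stand (468,170) are visible, so I measure them here as a third opinion.

```bash
cat >> h.py <<'E'
from scipy.optimize import least_squares
def wcloud():
    o=ctrl.get_obs(); rgb,pc=cloud("wrist")
    T=np.array(ctrl.camera_params("wrist")["T_tool_cam"]); R=Ro.from_euler("xyz",o["eef_rot"]).as_matrix()
    return rgb,(pc@T[:3,:3].T+T[:3,3])@R.T+o["ee_pos"]
def stands(w):
    for n,(x,y,D) in dict(L=(.591,-.281,.104),S=(.6227,.2443,.091),T=(.4748,.1058,.078),s=(.392,.2877,.066)).items():
        d=np.hypot(w[...,0]-x,w[...,1]-y); z=np.nanmedian(w[...,2][d<.02]) if (d<.02).sum() else np.nan
        m=(d<D/2+.01)&(w[...,2]>z+.005)&(w[...,2]<z+.011); q=w[m][:,:2]
        if len(q)<80: continue
        s=least_squares(lambda p:np.hypot(*(q-p[:2]).T)-p[2],[x,y,D/2-.003],loss="soft_l1",f_scale=.002)
        print(n,len(q),np.round(s.x,4),"floor",np.round(z,4))
E
python3 -c "
from h import *
rgb,w=wcloud(); stands(w)"
```

```text
L 1429 [ 0.5903 -0.2806  0.0487] floor 0.0079
T 1093 [0.4743 0.1048 0.0357] floor 0.0077
```

move_arm(targets=[[0.2,0.02,0,0.5,0,0,0],[0.2,0.02,0,1.1,0,0,0],[0.2,0.02,0,1.6,0,0,0],[0.2,0.02,0,1.9,0,0,0],[0.2,0.02,0,1.9,0,0,0],[-1,0.02,0,1.9,0,0,0],[-1,0.02,0,1.9,0,0,0],[-1,0.02,0,1.9,0,0,0],[-1,0.02,0,1.9,0,0,0],[-1,0.02,0,1.9,0,0,0],[-1,0.02,0,1.9,0,0,0]], grip_force=30)

```text
time_s: 3.7
ee_pos: [0.4859, -0.0826, 0.0996]
eef_rot: [3.141, -0.001, 0.382]
force: [1.1, -0.9, 2.2]
grip_width: 0.018
grip_force: 30.0
```

```bash
python3 -c "
from h import *
to((.4855,-.083,.165),(.591,-.281,.165),(.591,-.281,.115))"
```

```text
t 3.7 pos [ 0.4859 -0.0826  0.0996] rot [ 3.141e+00 -1.000e-03  3.820e-01] F [ 1.1 -0.9  2.2] w 0.018
(0.4855, -0.083, 0.165) [-0.01  0.01 -1.31]
(0.591, -0.281, 0.165) [ 0.47  4.47 -1.31]
(0.591, -0.281, 0.115) [ 0.47  4.47 -0.31]
```

move_arm(targets=[[-1,0,0,-0.2,0,0,0],[-1,0,0,-0.6,0,0,0],[-1,0,0,-1.0,0,0,0],[-1,0.05,0.5,-1.2,0,0,0],[-1,0.12,1.1,-1.2,0,0,0],[-1,0.2,1.8,-1.2,0,0,0],[-1,0.28,2.5,-1.2,0,0,0],[-1,0.36,3.2,-1.2,0,0,0],[-1,0.42,3.8,-1.2,0,0,0],[-1,0.45,4.25,-1.0,0,0,0],[-1,0.46,4.45,-0.7,0,0,0],[-1,0.46,4.47,-0.5,0,0,0]])

```text
time_s: 4.9
ee_pos: [0.5898, -0.2815, 0.1222]
eef_rot: [-3.14, 0.001, 0.381]
force: [-0.6, 0.3, -1.9]
grip_width: 0.0179
grip_force: 30.0
```

Run:
```python
from h import *
rgb,w=cloud("scene"); save("p1",rgb[150:310,40:260].repeat(3,0).repeat(3,1))
to((.591,-.281,.115),(.591,-.281,.105))
q=w[(np.hypot(w[...,0]-.591,w[...,1]+.281)<.045)&(w[...,2]>.018)&(w[...,2]<.1)]
print(np.round(np.percentile(q,[1,50,99],axis=0),4))
```

```text
t 4.95 pos [ 0.5891 -0.2805  0.1207] rot [-3.138e+00  3.000e-03  3.820e-01] F [-1.2 -0.2 -5.3] w 0.0177
(0.591, -0.281, 0.115) [0.03 0.02 0.11]
(0.591, -0.281, 0.105) [0.03 0.02 0.31]
[[ 0.5741 -0.3113  0.0235]
 [ 0.6102 -0.27    0.0606]
 [ 0.6267 -0.2449  0.0997]]
```

View pics/p1.png

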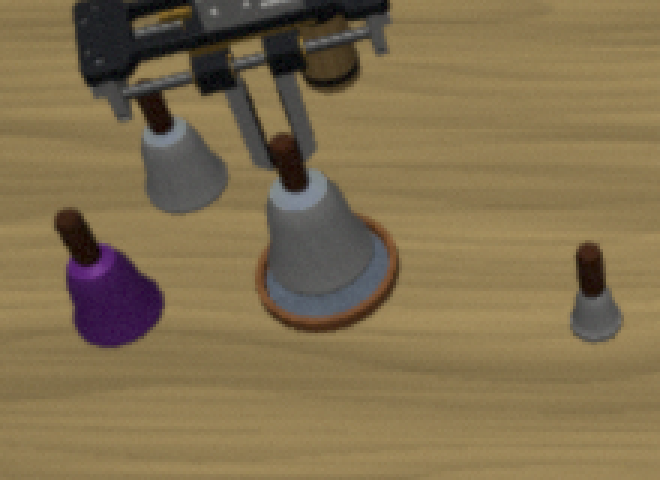

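The bell hangs upright over the largest stand (centre 320,265 in the crop). I lower it slowly.

move_arm(targets=[[-1,0.02,0.01,0.06,0,0,0],[-1,0.03,0.02,0.13,0,0,0],[-1,0.03,0.02,0.19,0,0,0],[-1,0.03,0.02,0.23,0,0,0],[-1,0.03,0.02,0.26,0,0,0],[-1,0.03,0.02,0.28,0,0,0],[-1,0.03,0.02,0.29,0,0,0],[-1,0.03,0.02,0.3,0,0,0],[-1,0.03,0.02,0.3,0,0,0],[-1,0.03,0.02,0.3,0,0,0]])

```text
time_s: 5.95
ee_pos: [0.5921, -0.2817, 0.1093]
eef_rot: [-3.142, 0.0, 0.382]
force: [0.6, 0.0, -2.8]
grip_width: 0.0178
grip_force: 30.0
```

move_arm(targets=[[-1,0,0,0.02,0,0,0],[-1,0,0,0.04,0,0,0],[-1,0,0,0.06,0,0,0],[-1,0,0,0.07,0,0,0],[-1,0,0,0.08,0,0,0],[-1,0,0,0.08,0,0,0],[-1,0,0,0.08,0,0,0]])

```text
time_s: 6.65
ee_pos: [0.5922, -0.2818, 0.1055]
eef_rot: [3.141, -0.0, 0.382]
force: [-1.2, -0.2, 0.6]
grip_width: 0.0178
grip_force: 30.0
```

Contact: z is 6 mm above the pick height and the weight is off. I release and rise.

move_arm(targets=[[-1,0,0,0.01,0,0,0],[-0.4,0,0,0.01,0,0,0],[0.0,0,0,0.01,0,0,0],[0.2,0,0,0.01,0,0,0],[0.2,0,0,0.01,0,0,0],[0.2,0,0,-0.3,0,0,0],[0.2,0,0,-1.0,0,0,0],[0.2,0,0,-1.7,0,0,0],[0.2,0,0,-2.0,0,0,0],[0.2,0,0,-2.0,0,0,0]])

```text
time_s: 7.65
ee_pos: [0.5929, -0.2821, 0.2091]
eef_rot: [3.137, -0.003, 0.382]
force: [-0.8, 0.3, 0.1]
grip_width: 0.0563
grip_force: 0.0
```

Run:
```python
from h import *
rgb,w=cloud("scene"); 
q=w[(np.hypot(w[...,0]-.591,w[...,1]+.281)<.045)&(w[...,2]>.018)]
print(np.round(np.percentile(q,[1,50,99],axis=0),4))
q=q[(q[:,2]>.092)&(q[:,2]<.125)]
s=least_squares(lambda p:np.hypot(q[:,0]-p[0],q[:,1]-p[1])-.0095,[.591,-.281],loss="soft_l1",f_scale=.001);print(s.x,len(q),"top",q[:,2].max())
to((.5026,-.410,.205),(.5026,-.410,.085))
```

```text
[[ 0.5692 -0.3229  0.0223]
 [ 0.6135 -0.2788  0.4111]
 [ 0.633  -0.2393  0.5274]]
[ 0.59155337 -0.28182212] 106 top 0.12486444013183359
t 7.7 pos [ 0.5923 -0.2818  0.2066] rot [ 3.14e+00 -1.00e-03  3.82e-01] F [ 0.7  0.4 -1. ] w 0.0566
(0.5026, -0.41, 0.205) [-2.62  1.71  0.03]
(0.5026, -0.41, 0.085) [-2.62  1.71  2.43]
```

move_arm(targets=[[0.2,-0.4,0.25,0,0,0,0],[0.2,-1.0,0.65,0,0,0,0],[0.2,-1.6,1.05,0,0,0,0],[0.2,-2.2,1.45,0,0,0,0],[0.2,-2.5,1.63,0,0,0,0],[0.2,-2.62,1.71,0.3,0,0,0],[0.2,-2.62,1.71,0.9,0,0,0],[0.2,-2.62,1.71,1.4,0,0,0],[0.2,-2.62,1.71,1.4,0,0,0],[0.2,-2.62,1.71,1.4,0,0,0]])

```text
time_s: 8.7
ee_pos: [0.5029, -0.409, 0.135]
eef_rot: [-3.141, 0.0, 0.383]
force: [0.1, 0.1, 0.2]
grip_width: 0.0561
grip_force: 0.0
```

Run:
```python
from h import *
rgb,w=wcloud(); save("w2",rgb)
to((.5026,-.410,.085))
```

```text
t 8.75 pos [ 0.5031 -0.4094  0.1361] rot [ 3.141 -0.     0.383] F [-1.3 -0.6  0.3] w 0.0559
(0.5026, -0.41, 0.085) [-0.01  0.01  1.02]
```

View pics/w2.png

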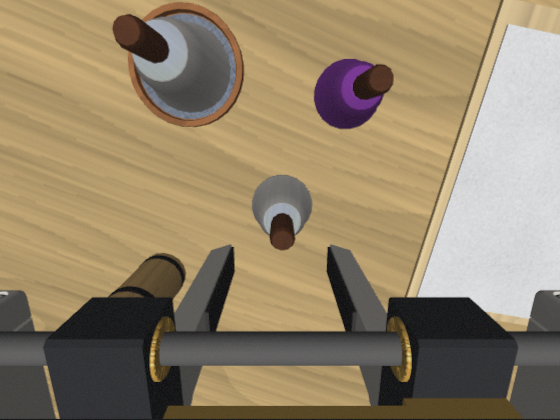

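The steel second bell is centred at (282,232), the purple one is beside it at (375,80), and the largest bell sits in its stand. I grasp.

move_arm(targets=[[0.2,0,0.01,0.3,0,0,0],[0.2,0,0.01,0.7,0,0,0],[0.2,0,0.01,1.0,0,0,0],[0.2,0,0.01,1.02,0,0,0],[0.2,0,0.01,1.02,0,0,0],[-1,0,0.01,1.02,0,0,0],[-1,0,0.01,1.02,0,0,0],[-1,0,0.01,1.02,0,0,0],[-1,0,0.01,1.02,0,0,0],[-1,0,0.01,1.02,0,0,0],[-1,0,0.01,1.02,0,0,0]])

```text
time_s: 9.85
ee_pos: [0.5026, -0.4104, 0.0844]
eef_rot: [3.141, -0.0, 0.382]
force: [0.4, -0.0, 0.9]
grip_width: 0.0179
grip_force: 30.0
```

```bash
python3 -c "
from h import *
to((.5026,-.41,.235),(.6227,.2443,.235),(.6227,.2443,.105))"
```

```text
t 9.85 pos [ 0.5026 -0.4104  0.0844] rot [ 3.141 -0.     0.382] F [ 0.4 -0.   0.9] w 0.0179
(0.5026, -0.41, 0.235) [ 0.   -0.01 -3.01]
(0.6227, 0.2443, 0.235) [  7.11 -11.26  -3.02]
(0.6227, 0.2443, 0.105) [  7.11 -11.26  -0.42]
```

move_arm(targets=[[-1,0,0,-0.2,0,0,0],[-1,0,0,-0.6,0,0,0],[-1,0,0,-1.1,0,0,0],[-1,0,0,-1.7,0,0,0],[-1,0,0,-2.3,0,0,0],[-1,0,0,-2.8,0,0,0],[-1,0.15,-0.2,-3.0,0,0,0],[-1,0.5,-0.8,-3.0,0,0,0],[-1,0.9,-1.4,-3.0,0,0,0],[-1,1.3,-2.05,-3.0,0,0,0],[-1,1.7,-2.7,-3.0,0,0,0],[-1,2.1,-3.3,-3.0,0,0,0]])

```text
time_s: 11.05
ee_pos: [0.5382, -0.2154, 0.2336]
eef_rot: [-3.141, 0.001, 0.382]
force: [0.1, -0.0, -3.1]
grip_width: 0.0177
grip_force: 30.0
```

move_arm(targets=[[-1,0.4,-0.65,0,0,0,0],[-1,0.85,-1.35,0,0,0,0],[-1,1.3,-2.05,0,0,0,0],[-1,1.75,-2.75,0,0,0,0],[-1,2.2,-3.5,0,0,0,0],[-1,2.65,-4.2,0,0,0,0],[-1,3.1,-4.9,0,0,0,0],[-1,3.55,-5.6,0,0,0,0],[-1,4.0,-6.35,0,0,0,0],[-1,4.4,-7.0,0,0,0,0],[-1,4.7,-7.5,0,0,0,0],[-1,4.85,-7.7,0,0,0,0]])

```text
time_s: 12.25
ee_pos: [0.6191, 0.2327, 0.2331]
eef_rot: [-3.141, 0.002, 0.385]
force: [0.4, -1.1, -2.8]
grip_width: 0.0178
grip_force: 30.0
```

Run:
```python
from h import *
for i in range(4): rgb,w=wcloud()
stands(w)
to((.6227,.2443,.105),(.6227,.2443,.0904))
```

```text
S 16252 [0.4991 0.1774 0.1573] floor 0.3604
t 12.45 pos [0.6198 0.2288 0.2339] rot [3.141e+00 1.000e-03 3.820e-01] F [-0.2 -0.4 -2.1] w 0.0178
(0.6227, 0.2443, 0.105) [ 0.17 -0.27  2.58]
(0.6227, 0.2443, 0.0904) [ 0.17 -0.27  2.87]
```

move_arm(targets=[[-1,0.1,-0.15,0.3,0,0,0],[-1,0.17,-0.27,0.8,0,0,0],[-1,0.17,-0.27,1.3,0,0,0],[-1,0.17,-0.27,1.8,0,0,0],[-1,0.17,-0.27,2.2,0,0,0],[-1,0.17,-0.27,2.4,0,0,0],[-1,0.17,-0.27,2.5,0,0,0],[-1,0.17,-0.27,2.5,0,0,0],[-1,0.17,-0.27,2.5,0,0,0]])

```text
time_s: 13.35
ee_pos: [0.6234, 0.2453, 0.1103]
eef_rot: [3.142, -0.001, 0.382]
force: [-0.1, 0.9, -2.9]
grip_width: 0.0176
grip_force: 30.0
```

Run:
```python
from h import *
rgb,w=cloud("scene"); save("p2",rgb[170:310,290:490].repeat(3,0).repeat(3,1))
to((.6227,.2443,.0904))
```

```text
t 13.4 pos [0.6234 0.2454 0.1103] rot [ 3.142e+00 -2.000e-03  3.820e-01] F [ 0.   0.3 -0.8] w 0.0179
(0.6227, 0.2443, 0.0904) [-0.02  0.01  0.4 ]
```

View pics/p2.png

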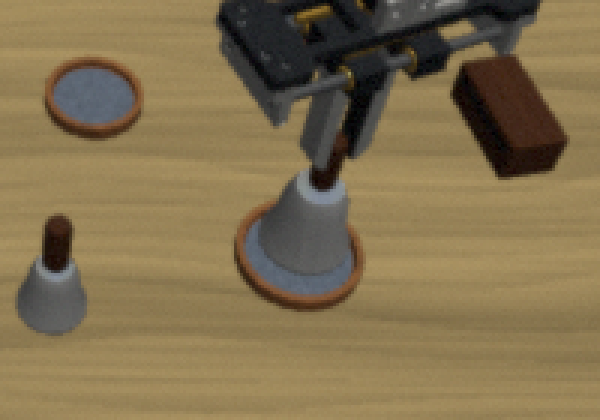

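The second bell hangs upright over its stand (300,250). I lower it.

move_arm(targets=[[-1,-0.02,0.01,0.08,0,0,0],[-1,-0.02,0.01,0.16,0,0,0],[-1,-0.02,0.01,0.23,0,0,0],[-1,-0.02,0.01,0.29,0,0,0],[-1,-0.02,0.01,0.33,0,0,0],[-1,-0.02,0.01,0.35,0,0,0],[-1,-0.02,0.01,0.37,0,0,0],[-1,-0.02,0.01,0.38,0,0,0],[-1,-0.02,0.01,0.39,0,0,0],[-1,-0.02,0.01,0.39,0,0,0],[-1,-0.02,0.01,0.39,0,0,0]])

```text
time_s: 14.5
ee_pos: [0.6224, 0.2445, 0.0904]
eef_rot: [3.142, -0.001, 0.382]
force: [-1.3, -0.7, 4.4]
grip_width: 0.018
grip_force: 30.0
```

Contact, at +4 N. I release.

move_arm(targets=[[-0.4,0,0,0,0,0,0],[0.0,0,0,0,0,0,0],[0.2,0,0,0,0,0,0],[0.2,0,0,0,0,0,0],[0.2,0,0,-0.3,0,0,0],[0.2,0,0,-1.0,0,0,0],[0.2,0,0,-1.7,0,0,0],[0.2,0,0,-2.0,0,0,0],[0.2,0,0,-2.0,0,0,0]])

```text
time_s: 15.4
ee_pos: [0.623, 0.2447, 0.1925]
eef_rot: [3.141, -0.004, 0.382]
force: [0.1, -0.6, -0.7]
grip_width: 0.0565
grip_force: 0.0
```

Run:
```python
from h import *
rgb,w=cloud("scene")
q=w[(np.hypot(w[...,0]-.623,w[...,1]-.244)<.045)&(w[...,2]>.078)&(w[...,2]<.122)]
print(np.round(np.percentile(q,[1,50,99],axis=0),4))
q=q[q[:,2]<.112]
s=least_squares(lambda p:np.hypot(q[:,0]-p[0],q[:,1]-p[1])-.0095,[.622,.244],loss="soft_l1",f_scale=.001);print(s.x,len(q))
to((.6638,.0682,.19),(.6638,.0682,.071))
```

```text
[[0.6168 0.2356 0.079 ]
 [0.6301 0.2427 0.1052]
 [0.6342 0.2523 0.118 ]]
[0.62325931 0.2452472 ] 101
t 15.45 pos [0.6223 0.2445 0.19  ] rot [ 3.142e+00 -1.000e-03  3.820e-01] F [ 0.1 -0.2 -0.9] w 0.0564
(0.6638, 0.0682, 0.19) [-0.54  3.58  0.  ]
(0.6638, 0.0682, 0.071) [-0.55  3.58  2.38]
```

move_arm(targets=[[0.2,-0.05,0.4,0,0,0,0],[0.2,-0.15,1.0,0,0,0,0],[0.2,-0.25,1.7,0,0,0,0],[0.2,-0.37,2.4,0,0,0,0],[0.2,-0.47,3.1,0,0,0,0],[0.2,-0.53,3.5,0.1,0,0,0],[0.2,-0.54,3.58,0.6,0,0,0],[0.2,-0.54,3.58,1.2,0,0,0],[0.2,-0.54,3.58,1.4,0,0,0],[0.2,-0.54,3.58,1.4,0,0,0],[0.2,-0.54,3.58,1.4,0,0,0]])

```text
time_s: 16.55
ee_pos: [0.6641, 0.0685, 0.1204]
eef_rot: [3.141, -0.0, 0.382]
force: [0.6, 0.9, 0.0]
grip_width: 0.0564
grip_force: 0.0
```

Run:
```python
from h import *
rgb,w=wcloud(); save("w3",rgb)
to((.6638,.0682,.071))
```

```text
t 16.6 pos [0.6643 0.0685 0.1209] rot [ 3.141e+00 -1.000e-03  3.820e-01] F [0.3 0.3 0.3] w 0.0565
(0.6638, 0.0682, 0.071) [-0.01  0.    1.  ]
```

View pics/w3.png

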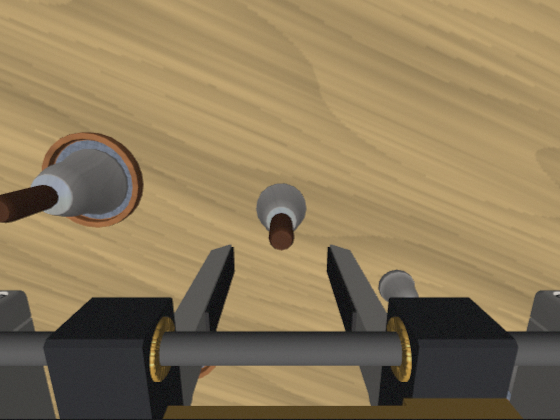

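The third bell is centred at (281,235), and the second bell sits in its stand at (90,180). I grasp.

move_arm(targets=[[0.2,0,0,0.3,0,0,0],[0.2,0,0,0.7,0,0,0],[0.2,0,0,0.98,0,0,0],[0.2,0,0,1.0,0,0,0],[0.2,0,0,1.0,0,0,0],[-1,0,0,1.0,0,0,0],[-1,0,0,1.0,0,0,0],[-1,0,0,1.0,0,0,0],[-1,0,0,1.0,0,0,0],[-1,0,0,1.0,0,0,0],[-1,0,0,1.0,0,0,0]])

```text
time_s: 17.7
ee_pos: [0.664, 0.0682, 0.0699]
eef_rot: [3.141, -0.0, 0.382]
force: [0.1, -0.1, 1.4]
grip_width: 0.0179
grip_force: 30.0
```

```bash
python3 -c "
from h import *
to((.4747,.1055,.14),(.4747,.1055,.09))"
```

```text
t 17.7 pos [0.664  0.0682 0.0699] rot [ 3.141 -0.     0.382] F [ 0.1 -0.1  1.4] w 0.0179
(0.4747, 0.1055, 0.14) [-3.23 -2.1  -1.4 ]
(0.4747, 0.1055, 0.09) [-3.23 -2.1  -0.4 ]
```

move_arm(targets=[[-1,0,0,-0.2,0,0,0],[-1,0,0,-0.6,0,0,0],[-1,-0.1,-0.05,-1.1,0,0,0],[-1,-0.5,-0.3,-1.4,0,0,0],[-1,-1.0,-0.65,-1.4,0,0,0],[-1,-1.6,-1.05,-1.4,0,0,0],[-1,-2.2,-1.4,-1.4,0,0,0],[-1,-2.8,-1.8,-1.4,0,0,0],[-1,-3.1,-2.0,-1.2,0,0,0],[-1,-3.22,-2.1,-0.8,0,0,0],[-1,-3.23,-2.1,-0.5,0,0,0],[-1,-3.23,-2.1,-0.4,0,0,0]])

```text
time_s: 18.9
ee_pos: [0.4743, 0.1056, 0.0892]
eef_rot: [-3.141, 0.001, 0.382]
force: [-0.2, -0.9, -2.4]
grip_width: 0.0179
grip_force: 30.0
```

Run:
```python
from h import *
for i in range(3): rgb,w=cloud("scene")
save("p3",rgb[140:280,240:440].repeat(3,0).repeat(3,1))
to((.4747,.1055,.0759))
```

```text
t 19.05 pos [0.4752 0.1055 0.0903] rot [ 3.142 -0.     0.382] F [ 0.3 -0.3 -1.4] w 0.0176
(0.4747, 0.1055, 0.0759) [-0.01 -0.    0.29]
```

View pics/p3.png

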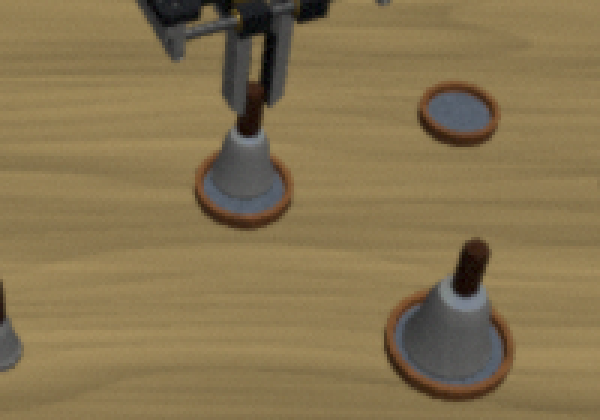

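The third bell hangs over its stand (245,185), and the second stands well in its own (450,340). I lower it.

move_arm(targets=[[-1,-0.01,0,0.06,0,0,0],[-1,-0.01,0,0.12,0,0,0],[-1,-0.01,0,0.17,0,0,0],[-1,-0.01,0,0.21,0,0,0],[-1,-0.01,0,0.24,0,0,0],[-1,-0.01,0,0.26,0,0,0],[-1,-0.01,0,0.27,0,0,0],[-1,-0.01,0,0.28,0,0,0],[-1,-0.01,0,0.28,0,0,0],[-1,-0.01,0,0.28,0,0,0]])

```text
time_s: 20.05
ee_pos: [0.4745, 0.1054, 0.0758]
eef_rot: [3.142, -0.0, 0.382]
force: [1.1, 0.1, -1.6]
grip_width: 0.0182
grip_force: 30.0
```

move_arm(targets=[[-1,0,0,0.01,0,0,0],[-1,0,0,0.02,0,0,0],[-1,0,0,0.02,0,0,0],[-1,0,0,0.02,0,0,0]])

```text
time_s: 20.45
ee_pos: [0.475, 0.1054, 0.0758]
eef_rot: [3.141, -0.002, 0.382]
force: [-2.0, -1.9, 9.6]
grip_width: 0.0181
grip_force: 30.0
```

Firm contact. I release, then move on to the smallest bell.

move_arm(targets=[[-1,0,0,-0.01,0,0,0],[-0.4,0,0,-0.01,0,0,0],[0.0,0,0,-0.01,0,0,0],[0.2,0,0,-0.01,0,0,0],[0.2,0,0,-0.01,0,0,0],[0.2,0,0,-0.3,0,0,0],[0.2,0,0,-1.0,0,0,0],[0.2,0,0,-1.6,0,0,0],[0.2,0,0,-1.8,0,0,0],[0.2,0,0,-1.8,0,0,0]])

```text
time_s: 21.45
ee_pos: [0.4749, 0.1054, 0.1655]
eef_rot: [3.141, -0.002, 0.382]
force: [0.6, -0.4, -0.1]
grip_width: 0.0566
grip_force: 0.0
```

Run:
```python
from h import *
rgb,w=cloud("scene")
q=w[(np.hypot(w[...,0]-.4747,w[...,1]-.1055)<.03)&(w[...,2]>.064)&(w[...,2]<.098)]
s=least_squares(lambda p:np.hypot(q[:,0]-p[0],q[:,1]-p[1])-.0095,[.472,.1055],loss="soft_l1",f_scale=.001);print(s.x,len(q))
to((.6293,-.0787,.167),(.6293,-.0787,.059))
```

```text
[0.47532706 0.10613764] 88
t 21.5 pos [0.4743 0.1053 0.1641] rot [-3.142  0.     0.382] F [-0.8 -0.4 -1.5] w 0.0564
(0.6293, -0.0787, 0.167) [ 1.51  4.57 -0.06]
(0.6293, -0.0787, 0.059) [1.51 4.57 2.1 ]
```

move_arm(targets=[[0.2,0.15,0.4,0,0,0,0],[0.2,0.35,1.0,0,0,0,0],[0.2,0.6,1.8,0,0,0,0],[0.2,0.85,2.6,0,0,0,0],[0.2,1.1,3.4,0,0,0,0],[0.2,1.35,4.1,0,0,0,0],[0.2,1.48,4.5,0,0,0,0],[0.2,1.51,4.57,0.4,0,0,0],[0.2,1.51,4.57,0.9,0,0,0],[0.2,1.51,4.57,1.1,0,0,0],[0.2,1.51,4.57,1.1,0,0,0],[0.2,1.51,4.57,1.1,0,0,0]])

```text
time_s: 22.7
ee_pos: [0.6297, -0.0784, 0.1101]
eef_rot: [3.142, -0.0, 0.382]
force: [0.7, 1.2, 0.3]
grip_width: 0.0564
grip_force: 0.0
```

Run:
```python
from h import *
rgb,w=wcloud(); save("w4",rgb)
to((.6293,-.0787,.059))
```

```text
t 22.75 pos [ 0.63   -0.0785  0.1107] rot [ 3.141e+00 -1.000e-03  3.820e-01] F [ 0.6 -0.   0.7] w 0.0563
(0.6293, -0.0787, 0.059) [-0.02 -0.    1.03]
```

View pics/w4.png

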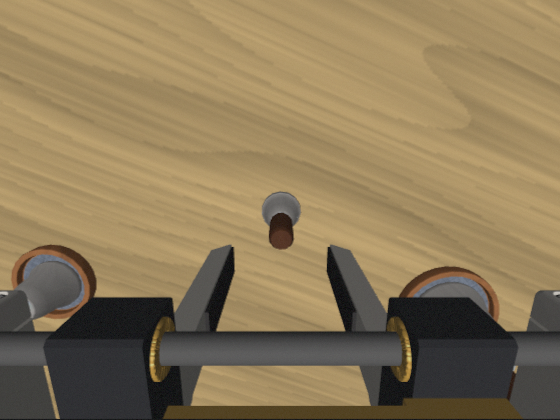

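The smallest bell is centred at (281,232). I grasp.

move_arm(targets=[[0.2,-0.01,0,0.3,0,0,0],[0.2,-0.01,0,0.7,0,0,0],[0.2,-0.01,0,1.0,0,0,0],[0.2,-0.01,0,1.03,0,0,0],[0.2,-0.01,0,1.03,0,0,0],[-1,-0.01,0,1.03,0,0,0],[-1,-0.01,0,1.03,0,0,0],[-1,-0.01,0,1.03,0,0,0],[-1,-0.01,0,1.03,0,0,0],[-1,-0.01,0,1.03,0,0,0],[-1,-0.01,0,1.03,0,0,0]])

```text
time_s: 23.85
ee_pos: [0.6292, -0.0788, 0.0584]
eef_rot: [3.141, -0.0, 0.382]
force: [1.5, -0.3, 1.4]
grip_width: 0.0178
grip_force: 30.0
```

```bash
python3 -c "
from h import *
to((.392,.2875,.2),(.392,.2875,.08))"
```

```text
t 23.85 pos [ 0.6292 -0.0788  0.0584] rot [ 3.141 -0.     0.382] F [ 1.5 -0.3  1.4] w 0.0178
(0.392, 0.2875, 0.2) [-1.67 -8.57 -2.83]
(0.392, 0.2875, 0.08) [-1.67 -8.57 -0.43]
```

Lift 140 mm to pass over the third bell, then cross.

move_arm(targets=[[-1,0,0,-0.2,0,0,0],[-1,0,0,-0.7,0,0,0],[-1,0,0,-1.3,0,0,0],[-1,0,0,-2.0,0,0,0],[-1,0,-0.1,-2.6,0,0,0],[-1,-0.1,-0.6,-2.8,0,0,0],[-1,-0.25,-1.3,-2.8,0,0,0],[-1,-0.4,-2.0,-2.8,0,0,0],[-1,-0.55,-2.8,-2.8,0,0,0],[-1,-0.7,-3.6,-2.8,0,0,0],[-1,-0.85,-4.4,-2.8,0,0,0],[-1,-1.0,-5.2,-2.8,0,0,0]])

```text
time_s: 25.05
ee_pos: [0.4848, 0.1451, 0.199]
eef_rot: [3.142, -0.001, 0.382]
force: [0.8, 0.3, -0.1]
grip_width: 0.0177
grip_force: 30.0
```

move_arm(targets=[[-1,-0.15,-0.8,0,0,0,0],[-1,-0.3,-1.6,0,0,0,0],[-1,-0.45,-2.3,0,0,0,0],[-1,-0.57,-2.9,0,0,0,0],[-1,-0.65,-3.25,0,0,0,0],[-1,-0.67,-3.37,0.3,0,0,0],[-1,-0.67,-3.37,0.9,0,0,0],[-1,-0.67,-3.37,1.5,0,0,0],[-1,-0.67,-3.37,2.0,0,0,0],[-1,-0.67,-3.37,2.3,0,0,0],[-1,-0.67,-3.37,2.35,0,0,0],[-1,-0.67,-3.37,2.35,0,0,0]])

```text
time_s: 26.25
ee_pos: [0.3922, 0.2879, 0.0814]
eef_rot: [-3.142, -0.0, 0.382]
force: [0.0, -0.2, -0.3]
grip_width: 0.0181
grip_force: 30.0
```

Run:
```python
from h import *
for i in range(3): rgb,w=cloud("scene")
save("p4",rgb[120:260,300:500].repeat(3,0).repeat(3,1))
to((.392,.2875,.0644))
```

```text
t 26.4 pos [0.3925 0.2881 0.0819] rot [-3.141e+00 -2.000e-03  3.820e-01] F [-0.1 -0.1 -0.9] w 0.0184
(0.392, 0.2875, 0.0644) [-0.01  0.01  0.35]
```

View pics/p4.png

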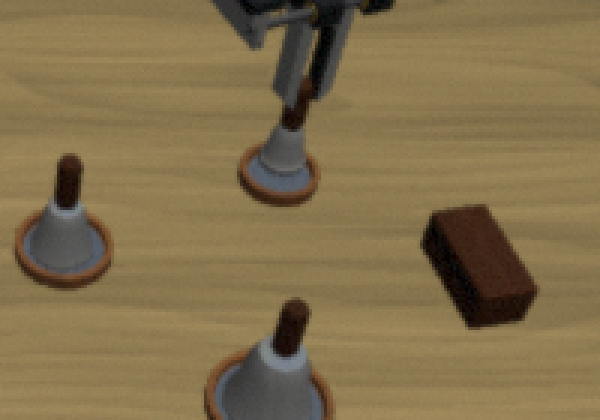

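The smallest bell hangs over its stand (280,175), and the third stands correctly in its own (65,240). I lower it.

move_arm(targets=[[-1,-0.01,0.01,0.08,0,0,0],[-1,-0.01,0.01,0.15,0,0,0],[-1,-0.01,0.01,0.21,0,0,0],[-1,-0.01,0.01,0.26,0,0,0],[-1,-0.01,0.01,0.29,0,0,0],[-1,-0.01,0.01,0.31,0,0,0],[-1,-0.01,0.01,0.33,0,0,0],[-1,-0.01,0.01,0.34,0,0,0],[-1,-0.01,0.01,0.34,0,0,0],[-1,-0.01,0.01,0.34,0,0,0]])

```text
time_s: 27.4
ee_pos: [0.3921, 0.2873, 0.0643]
eef_rot: [-3.141, -0.001, 0.382]
force: [-0.6, -1.6, 4.8]
grip_width: 0.018
grip_force: 30.0
```

move_arm(targets=[[-0.4,0,0,0,0,0,0],[0.0,0,0,0,0,0,0],[0.2,0,0,0,0,0,0],[0.2,0,0,0,0,0,0],[0.2,0,0,-0.3,0,0,0],[0.2,0,0,-1.0,0,0,0],[0.2,0,0,-1.8,0,0,0],[0.2,0,0,-2.3,0,0,0],[0.2,0,0,-2.5,0,0,0],[0.2,0,0,-2.5,0,0,0],[0.2,0,0,-2.5,0,0,0]])

```text
time_s: 28.5
ee_pos: [0.3913, 0.2869, 0.1873]
eef_rot: [3.141, 0.002, 0.382]
force: [0.0, 0.0, -0.3]
grip_width: 0.0561
grip_force: 0.0
```

Run:
```python
from h import *
rgb,w=cloud("scene"); save("end",rgb); to()
```

```text
t 28.55 pos [0.3912 0.2868 0.1871] rot [3.141e+00 3.000e-03 3.820e-01] F [-0.3 -0.6  0.2] w 0.0567
```

View pics/end.png

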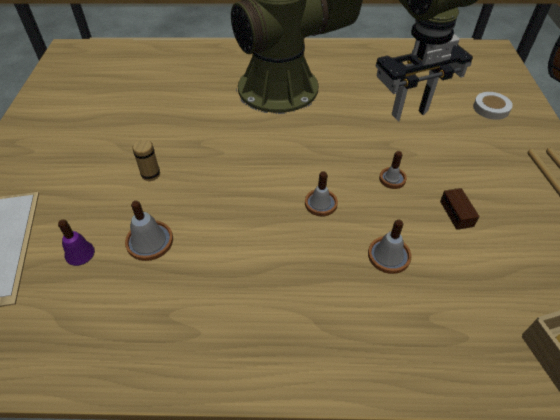

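All four bells stand upright in their stands at (148,240), (390,253), (321,202) and (393,177). The shaker and wood block are unmoved and the gripper is clear, so I hand in.

```bash
python3 -c "
from station import ctrl
print(ctrl.hand_in())"
```

```text
the job is handed in; nothing more can be done
None
```

All four steel bells were set upright in their matching stands, from largest to smallest, in about 29 s of the 112 s allowed, and the job is handed in; the shaker and wood block were left where they were.

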